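# Seat a camera mounting post in the V-groove length gauge

## Task

Take the white camera mounting post from its wooden cradle and lay it in the V-groove of the gauge, spigot end facing the sliding stop. Then push the post gently along the groove so that the post itself drives the stiff sliding stop all the way to its end, press it there for about a second with roughly 13 N on the stop (under 8 N does not seat it, over 20 N damages the gauge), and back away, leaving the post in the groove against the stop. Do not drop the post, do not push the sliding stop with the gripper, and leave the other things on the bench where they are.

Things in the scene. Friction and masses are not known exactly. Their poses are not given: they have to be found in the camera images.
- post_center (a point): Centre of the loose mounting post (on its axis, half-way along), a round rod 140 mm long, about 0.35 kg: white tube 36 mm in diameter, 120 mm long, then a metal spigot 24 mm in diameter, 20 mm long. x runs along the axis towards the spigot; the flat white rear face is at x = -70 mm. It starts level in the cradle, axis 39.5 mm above the bench; fingers may straddle it down to 15 mm above the bench.
- post_tip (a point): Centre of the flat end of the spigot, 70 mm from post_center along the axis.
- bed: The gauge, fixed: a dark foot plate 300 x 90 mm, 12 mm high, with a narrow aluminium 90 degree V-groove on it, open at the top, 280 mm long, and an end plate at +x. Origin at the centre of the underside, x along the groove towards the sliding stop and end plate. The groove is 36 mm wide over all, its walls end 45 mm above the bench; fingers can straddle post and groove down to 20 mm above the bench.
- groove (a point): Point on the line where the post's axis lies when it rests in the V-groove, at mid-length of the groove: 55.5 mm above the bench, 25.5 mm above the groove's bottom, 10.5 mm above its walls. x along the groove towards the sliding stop; the groove runs from x = -140 mm (open end) to +140 mm. A post laid with its centre at x = -60 mm has 29 mm or more free before the stop.
- slide_face (a point): Centre of the flat face, towards -x, of the sliding stop: a steel disc, 36 mm in diameter, 25 mm thick, with a thin rubber pad behind its face (gives 1 mm per 12 N). It moves only along the groove, with 4 N of drag, and stays where left; it starts 39 to 71 mm in +x from groove. Its travel ends hard, face at 89 to 101 mm (the end plate is clamped anew each time). The post's friction, 1 to 7 N, adds at the gripper.
- cradle: Fixed plywood cradle, 120 x 70 x 10 mm base with two low wooden V-supports along its x, which hold the post (tops 29 mm above the bench); origin at the centre of its underside.
- tin: Bystander: metal tin, 70 mm diameter, 75 mm high; origin at the centre of its underside.
- dome_camera: Bystander: white and black dome camera, 90 mm diameter, 59 mm high; origin at the centre of its underside.
- carton: Bystander: small white and blue carton, 90 x 90 x 80 mm; origin at the centre of its underside.
- screwdriver: Bystander: screwdriver lying near the robot; origin on its underside.

How it is judged:
By the outcome, as a careful person would: the job done as asked, in the order asked, and still so for the second after the job is handed in, with the robot touching nothing.
It also fails if it takes over 72 s, if anything falls off the work surface, if the arm or the gripper's body presses on something with over 40 N, if the wrist force passes 120 N, or if a joint passes its speed limit or range.

## Robot

A 7-joint arm with a two-finger parallel gripper is mounted at the origin on the work surface. World frame = base frame: x ahead of the robot, y to its left, z up, the work surface at z = 0. Lengths are in m, angles in rad, forces in N, time in s.
With the tool pointing down it reaches from about 0.4 to 0.85 m from the base axis. Payload 10.4 kg.
Tool frame: the origin (TCP) lies at the very end of the fingers, on their centre line; the grasp point (between the pads) lies 19 mm behind it; z points along the fingers, x is the direction in which the jaws open and shut, and the axes are right-handed (so a half turn about z gives the same grasp; the last joint's range is limited). The gripper opens to 87 mm and grips with 3 to 60 N. Pads are 19 mm wide; open, the fingers measure 117 mm over their backs; the gripper's body (75 mm by 190 mm) begins 51 mm behind the grasp point.
Start: joints at [-1.194, 0.332, -0.065, 1.46, 0.022, 1.35, -0.088], TCP at [0.243, 0.576, 0.223] pointing down, gripper open.
Joint ranges: [-2.6, 2.6], [-0.5, 2.12], [-1.47, 1.34], [0.16, 2.42], [-1.27, 4.41], [0.06, 2.06], [-2.6, 2.6]. Speed limits (rad/s): [2.22, 2.22, 2.79, 2.79, 3.14, 3.14, 3.14].

## Interface

Orientations are given as a unit quaternion [x, y, z, w].
In Python, from bench import r gives the robot as it stands. The module is installed in compiled form; this text tells all that it offers.
- The arm moves only by the tool carry_out, never from a script. Its argument "commands" is a list that holds one entry, the list of rows, each a list of 7 numbers: the closure in counts, from 0 (fully open) to 255 (shut), then the shift along the tool's x, y, z in units of 25 mm (1.0 is 25 mm), then the turn, a rotation vector about the tool's x, y, z in units of 5 degrees (1.0 is 5 degrees). A call has 1 to 12 rows; each row is the pose to reach, as a shift and turn from the pose measured when the call began, along the tool's axes at that moment; what a row does not reach only later rows make up. A row lasts 1/8 s, in which the tool goes at most 62.5 mm and 10.7 degrees, less where a joint would pass 70% of its speed; a pose out of reach is approached as far as the arm can. A call with a gripper value outside its range is refused whole. The fingers move at their own pace and stop on an object; "grip_force" is the grip in N (left out, the last holds). Time passes only in rows, so rows that repeat a pose let the fingers close. It gives the time, the measured TCP pose, the force and the opening at its end, in the units of the state.
- r.read_state(): the state, without advancing time (a new reading comes with each control period).
- r.camera(name): name is "scene" or "top"; returns the picture (384x512x3 uint8, blue, green, red); there is no depth.
- r.camera_info(name): a dict with "fx", "fy", "cx", "cy" (pixels), "origin" and "rotation" of the camera in the world. Camera axes: x right, y down, z forward; pixel columns grow to the right and rows downward; lengths in m; the calibration is good to about 2 mm. A picture is of the moment at which its call begins. camera_info takes no time and is no camera call.
- r.close_job(): hands the job in, once; it reports no verdict.
The state is a dict: "time": time; "joint_positions": joint angles; "joint_vel": joint speeds; "joint_torque": joint torques, N m; "ee_pos": TCP position; "eef_rot": TCP orientation; "ft_force": force on the tool from outside, world axes, zero at the start; "torque": the same for the moment, N m; "width": finger opening in m.
Only numpy, scipy, OpenCV 4.12 (cv2) and the standard library are available. Lean on these libraries where they do the work, as an engineer would, in place of code of your own. Each camera call takes 0.05 s, during which the arm holds its last target.

## Working session

There is one attempt and no reset: what is moved stays moved. The work goes in short steps, Python scripts to look and compute and a tool call to move; the robot and the scene stay as the last step left them, time stands still between calls to the robot, and variables do not carry over. Pictures are saved under pics/ and viewed, and the job is handed in when it is done.

Besides the shell and the picture viewer there is one more tool, called after "Request:" as a command line: name --argument value ..., lists and objects as JSON in quotes. carry_out: Moves the arm, as the interface text tells. Its arguments: {"type":"object","properties":{"commands":{"type":"array"},"grip_force":{"type":"number"}},"required":["commands"]}

```bash
mkdir -p pics; python3 - <<'E'
from bench import r
import cv2
s=r.read_state()
for k in s: print(k,s[k])
for n in ("scene","top"):
    im=r.camera(n); cv2.imwrite(f"pics/{n}0.png",im); print(n,r.camera_info(n))
E
```

```text
time 0.0
joint_positions [-1.19363497  0.33287255 -0.06472183  1.46095363  0.02158459  1.3498832
 -0.0885075 ]
joint_vel [ 6.38828603e-04 -3.78680092e-04  1.34368939e-03 -4.95574144e-04
  3.58906874e-05 -1.19850157e-03 -5.51120880e-04]
joint_torque [-9.81331505e-04 -6.23242307e+01  2.39373866e-02 -3.89900851e+01
 -6.15647575e-02  3.94124107e-02  9.54623056e-05]
ee_pos [0.2430861  0.57536757 0.22174768]
eef_rot [ 8.33417445e-01  5.52643517e-01 -5.80133061e-04  4.10937797e-04]
ft_force [-0.10288366 -0.15517422 -0.14012742]
torque [ 0.01485389  0.03520512 -0.02271623]
width 0.08661615473274416
scene {'fx': 349.4527884434545, 'fy': 349.4527884434545, 'cx': 256.9688844598838, 'cy': 191.60896053457424, 'origin': array([0.84921313, 0.27304039, 0.62813156]), 'rotation': array([ 0.34911181,  0.88528181, -0.28339145, -0.11868595])}
top {'fx': 441.2769478564632, 'fy': 441.2769478564632, 'cx': 251.2876548012898, 'cy': 195.71948331424971, 'origin': array([ 0.46341099, -0.0231895 ,  1.17212586]), 'rotation': array([-0.70484499,  0.70707376, -0.04301492,  0.03728198])}
```

View pics/scene0.png

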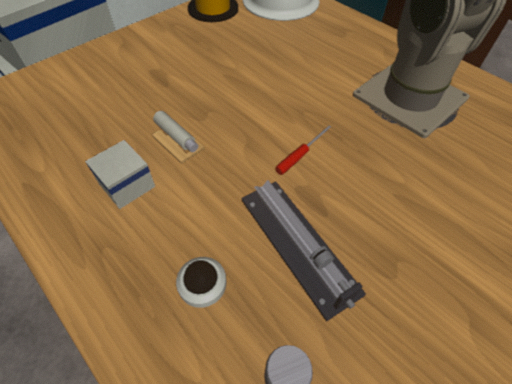

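View pics/top0.png

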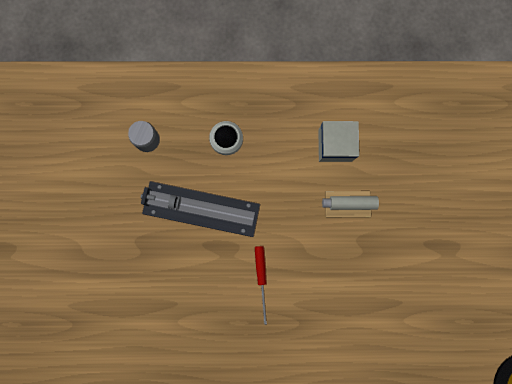

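The top view shows the gauge at about (200,208) with its stop end on the left, at (147,196). The post is in the cradle at about (350,203), spigot at the left end (327,203). The carton, dome camera, tin and screwdriver are all clear of it. I'll zoom in on both.

```bash
cat > h.py <<'E'
import numpy as np,cv2
from bench import r
from scipy.spatial.transform import Rotation as R
def ray(n,uv,z):
    c=r.camera_info(n);uv=np.atleast_2d(np.array(uv,float))
    d=np.c_[(uv[:,0]-c['cx'])/c['fx'],(uv[:,1]-c['cy'])/c['fy'],np.ones(len(uv))]
    d=R.from_quat(c['rotation']).apply(d);o=c['origin']
    return o+d*((z-o[2])/d[:,2])[:,None]
def proj(n,p):
    c=r.camera_info(n);q=R.from_quat(c['rotation']).inv().apply(np.atleast_2d(p)-c['origin'])
    return np.c_[c['fx']*q[:,0]/q[:,2]+c['cx'],c['fy']*q[:,1]/q[:,2]+c['cy']]
E
python3 - <<'E'
from h import *
print(ray('top',[[350,203],[327,203],[200,208]],0.04).round(3))
im=cv2.imread('pics/top0.png')
a=cv2.resize(im[170:245,135:265],None,fx=6,fy=6,interpolation=cv2.INTER_CUBIC);cv2.imwrite('pics/t_g.png',a)
a=cv2.resize(im[180:225,315:390],None,fx=10,fy=10,interpolation=cv2.INTER_CUBIC);cv2.imwrite('pics/t_p.png',a)
im=cv2.imread('pics/scene0.png')
a=cv2.resize(im[175:320,235:370],None,fx=4,fy=4,interpolation=cv2.INTER_CUBIC);cv2.imwrite('pics/s_g.png',a)
a=cv2.resize(im[100:170,145:215],None,fx=8,fy=8,interpolation=cv2.INTER_CUBIC);cv2.imwrite('pics/s_p.png',a)
E
```

```text
[[ 0.573 -0.287  0.04 ]
 [ 0.573 -0.228  0.04 ]
 [ 0.561  0.099  0.04 ]]
```

View pics/t_g.png

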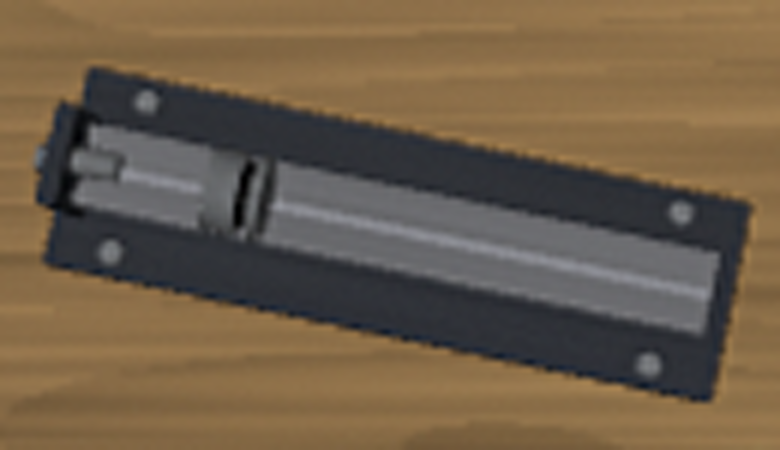

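View pics/t_p.png

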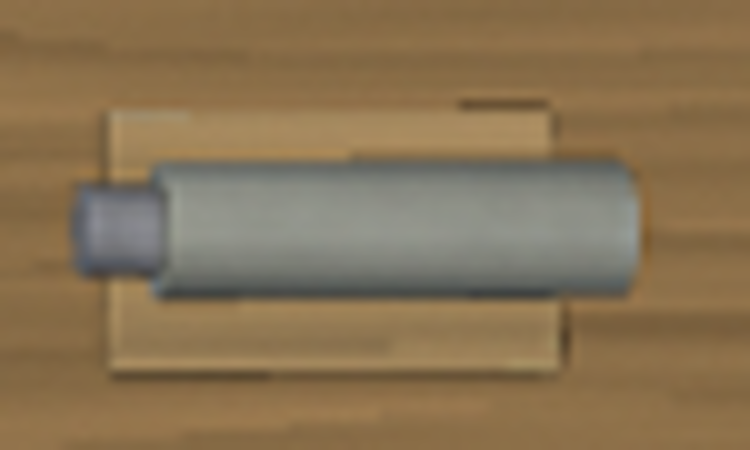

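View pics/s_g.png

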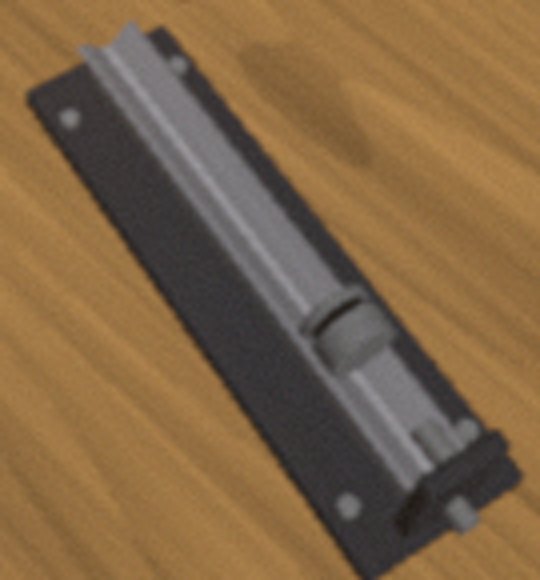

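View pics/s_p.png

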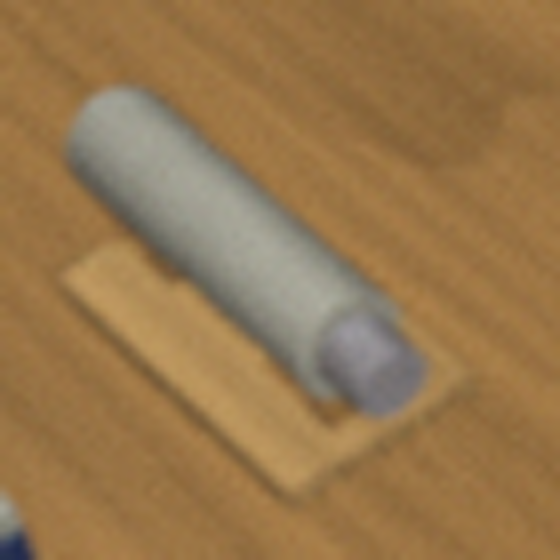

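```bash
cat > m.py <<'E'
from h import *
def c2(p,s,o): return (np.array(p,float)+.5)/s-.5+np.array(o)
g=lambda p:c2(p,6,(135,170)); q=lambda p:c2(p,10,(315,180)); sg=lambda p:c2(p,4,(235,175)); sp=lambda p:c2(p,8,(145,100))
C=ray('top',g([(90,67),(750,203),(712,402),(45,266)]),.012)
print(C.round(4),'ctr',C.mean(0).round(4), 'len',np.linalg.norm(C[0]-C[1]),np.linalg.norm(C[1]-C[2]))
d=C[0]+C[3]-C[1]-C[2];print('yaw plate',np.degrees(np.arctan2(d[1],d[0])))
L=ray('top',g([(122,175),(708,293)]),.030);d=L[0]-L[1];print('line',L.round(4),np.degrees(np.arctan2(d[1],d[0])))
E=ray('top',g([(718,253),(702,333)]),.045);print('open end',E.round(4),E.mean(0))
Cs=ray('scene',sg([(165,27),(30,98),(370,578),(522,478)]),.012);print('scene',Cs.round(4),Cs.mean(0).round(4))
d=Cs[2]+Cs[3]-Cs[0]-Cs[1];print('yaw',np.degrees(np.arctan2(d[1],d[0])))
print('post edges',ray('top',q([(250,160),(250,298),(550,160),(550,298)]),.0395).round(4))
print('rear top',ray('top',q([(638,229)]),.055).round(4),'tip',ray('top',q([(75,230)]),.0275).round(4), ray('top',q([(85,230)]),.0515).round(4))
print('shoulder top',ray('top',q([(160,230)]),.0575),)
print('tip scene', ray('scene',sp([(388,375)]),.0395).round(4))
print('slide top',ray('top',g([(268,165),(262,238)]),.0555).round(4),ray('top',g([(270,200)]),.0735).round(4))
E
python3 m.py
```

```text
[[ 0.6365  0.2367  0.012 ]
 [ 0.5753 -0.0547  0.012 ]
 [ 0.4881 -0.0376  0.012 ]
 [ 0.5484  0.2544  0.012 ]] ctr [0.562  0.0997 0.012 ] len 0.2977352320519387 0.08885032078791266
yaw plate 78.23054492361543
line [[ 0.5865  0.2178  0.03  ]
 [ 0.5346 -0.0358  0.03  ]] 78.42837284934339
open end [[ 0.5507 -0.04    0.045 ]
 [ 0.5166 -0.0331  0.045 ]] [ 0.53364419 -0.03653473  0.045     ]
scene [[ 0.4893 -0.037   0.012 ]
 [ 0.5762 -0.0523  0.012 ]
 [ 0.6363  0.2345  0.012 ]
 [ 0.5523  0.2529  0.012 ]] [0.5635 0.0995 0.012 ]
yaw 77.94554356357001
post edges [[ 0.5925 -0.261   0.0395]
 [ 0.5567 -0.2601  0.0395]
 [ 0.5923 -0.3388  0.0395]
 [ 0.5564 -0.3376  0.0395]]
rear top [[ 0.5727 -0.3564  0.055 ]] tip [[ 0.5756 -0.2173  0.0275]] [[ 0.5732 -0.2158  0.0515]]
shoulder top [[ 0.5725718  -0.23386191  0.0575    ]]
tip scene [[ 0.5731 -0.2225  0.0395]]
slide top [[0.5878 0.1507 0.0555]
 [0.5568 0.1528 0.0555]] [[0.5712 0.1469 0.0735]]
```

```bash
cat >> h.py <<'E'
def go(p,ang):
    """shift/turn in units to TCP p, tool pointing down, tool x at world angle ang (deg)"""
    s=r.read_state();R0=R.from_quat(s['eef_rot']);a=np.radians(ang)/2
    Rt=R.from_quat([np.cos(a),np.sin(a),0,0])
    sh=R0.inv().apply(np.array(p)-s['ee_pos'])/.025
    t=np.degrees((R0.inv()*Rt).as_rotvec())/5
    print('t',s['time'],'shift',sh.round(3),'turn',t.round(3),'F',s['ft_force'].round(2),'w',s['width'].round(4),'pos',s['ee_pos'].round(4))
E
python3 -c "
from h import *
go([.5745,-.287,.20],0)"
```

```text
Traceback (most recent call last):
  File "h.py", line 18, in go
    print('t',s['time'],'shift',sh.round(3),'turn',t.round(3),'F',s['ft_force'].round(2),'w',s['width'].round(4),'pos',s['ee_pos'].round(4))
                                                                                             ^^^^^^^^^^^^^^^^
AttributeError: 'float' object has no attribute 'round'
```

```bash
sed -i "s/s\['width'\].round(4)/round(s['width'],4)/" h.py
python3 -c "
from h import *
go([.5745,-.287,.20],0)"
```

```text
t 0.1 shift [-26.615  25.637   0.909] turn [9.0000e-03 1.2000e-02 1.3418e+01] F [ 0.19  0.4  -0.25] w 0.0873 pos [0.2431 0.5754 0.2219]
```

Request:
carry_out --commands '[[[0,-1.0,1.0,0,0,0,0.5],[0,-2.4,2.3,0,0,0,1.2],[0,-3.9,3.7,0.1,0,0,2.0],[0,-5.4,5.2,0.2,0,0,2.7],[0,-6.9,6.6,0.2,0,0,3.5],[0,-8.4,8.1,0.3,0,0,4.2],[0,-9.9,9.5,0.3,0,0,5.0],[0,-11.4,11.0,0.4,0,0,5.7],[0,-12.9,12.4,0.4,0,0,6.5],[0,-14.4,13.9,0.5,0,0,7.2],[0,-15.9,15.3,0.5,0,0,8.0],[0,-17.4,16.7,0.6,0,0,8.7]]]' --grip_force 30

```text
time: 1.6
ee_pos: [0.4587, 0.0105, 0.2074]
eef_rot: [0.979, 0.203, -0.0, 0.0]
ft_force: [0.2, -0.9, -0.5]
width: 0.087
```

```bash
python3 -c "
from h import *
go([.5745,-.287,.15],0)
print(r.read_state()['joint_positions'].round(2))"
```

```text
t 1.6 shift [-0.49  12.76   2.307] turn [1.000e-02 4.000e-03 4.695e+00] F [ 0.15 -0.95 -0.47] w 0.087 pos [0.4587 0.0105 0.2074]
[-0.62 -0.05  0.48  1.92  0.03  1.27  0.27]
```

Request:
carry_out --commands '[[[0,-0.1,1.4,0.2,0,0,0.5],[0,-0.1,2.9,0.4,0,0,1.1],[0,-0.2,4.4,0.7,0,0,1.6],[0,-0.2,5.9,0.9,0,0,2.2],[0,-0.3,7.4,1.2,0,0,2.7],[0,-0.3,8.9,1.5,0,0,3.3],[0,-0.4,10.4,1.8,0,0,3.9],[0,-0.45,11.6,2.1,0,0,4.4],[0,-0.49,12.4,2.3,0,0,4.7],[0,-0.49,12.76,2.3,0,0,4.7],[0,-0.49,12.76,2.3,0,0,4.7],[0,-0.49,12.76,2.3,0,0,4.7]]]'

```text
time: 3.1
ee_pos: [0.5747, -0.286, 0.1504]
eef_rot: [1.0, 0.0, 0.0, 0.0]
ft_force: [0.1, 0.6, -0.7]
width: 0.0872
```

```bash
python3 -c "
from h import *
go([.5745,-.287,.021],0)
print(r.read_state()['joint_positions'].round(2))
im=r.camera('scene');cv2.imwrite('pics/s1.png',im)
"
```

```text
t 3.1 shift [-0.009  0.037  5.178] turn [ 0.004 -0.003  0.01 ] F [ 0.07  0.63 -0.74] w 0.0872 pos [ 0.5747 -0.286   0.1504]
[-0.14  0.49  0.72  1.54 -0.33  1.24  0.63]
```

View pics/s1.png

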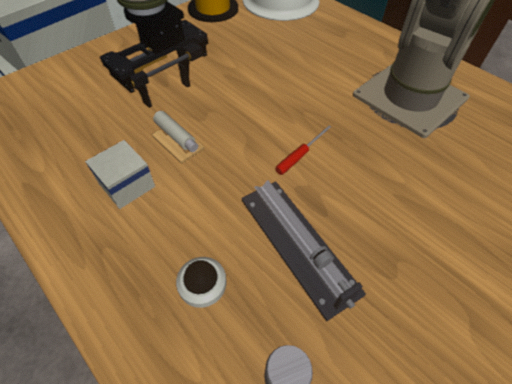

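The open gripper is above the post and square to it. The image shows the fingertips near (147,97) and (186,88). Next I go down.

Request:
carry_out --commands '[[[0,0,0.04,1.0,0,0,0],[0,0,0.04,2.0,0,0,0],[0,0,0.04,3.0,0,0,0],[0,0,0.04,4.0,0,0,0],[0,0,0.04,4.7,0,0,0],[0,0,0.04,5.05,0,0,0],[0,0,0.04,5.05,0,0,0],[0,0,0.04,5.05,0,0,0]]]'

```text
time: 4.15
ee_pos: [0.5753, -0.2873, 0.0251]
eef_rot: [1.0, 0.0, 0.001, 0.0]
ft_force: [0.2, -0.7, 0.0]
width: 0.0869
```

```bash
python3 -c "
from h import *
go([.5745,-.287,.024],0)
im=r.camera('top');cv2.imwrite('pics/t2.png',cv2.resize(im[160:250,290:400],None,fx=6,fy=6))
im=r.camera('scene');cv2.imwrite('pics/s2.png',cv2.resize(im[30:230,60:260],None,fx=3,fy=3))
"
```

```text
t 4.15 shift [-0.031 -0.012  0.045] turn [ 0.009 -0.019  0.01 ] F [ 0.15 -0.66  0.03] w 0.0869 pos [ 0.5753 -0.2873  0.0251]
```

View pics/s2.png

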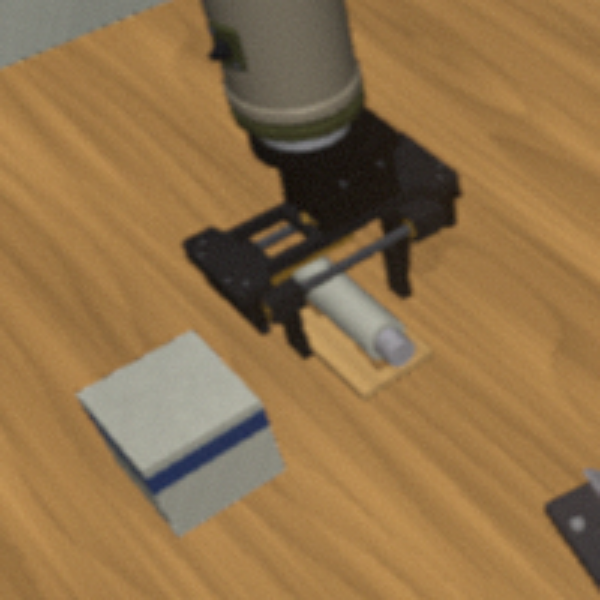

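The fingers straddle the post and the carton is clear of the gripper. Now I close.

Request:
carry_out --commands '[[[80,0,0,0,0,0,0],[160,0,0,0,0,0,0],[255,0,0,0,0,0,0],[255,0,0,0,0,0,0],[255,0,0,0,0,0,0],[255,0,0,0,0,0,0],[255,0,0,0,0,0,0],[255,0,0,0,0,0,0]]]' --grip_force 30

```text
time: 5.25
ee_pos: [0.5747, -0.2873, 0.025]
eef_rot: [1.0, 0.0, 0.0, 0.0]
ft_force: [-3.5, 0.8, 2.5]
width: 0.0354
```

Request:
carry_out --commands '[[[255,0,0,-0.3,0,0,0],[255,0,0,-0.8,0,0,0],[255,0,0,-1.6,0,0,0],[255,0,0,-2.6,0,0,0],[255,0,0,-3.6,0,0,0],[255,0,0,-4.4,0,0,0],[255,0,0,-4.8,0,0,0],[255,0,0,-4.8,0,0,0],[255,0,0,-4.8,0,0,0]]]'

```text
time: 6.38
ee_pos: [0.5742, -0.2869, 0.144]
eef_rot: [1.0, 0.0, -0.0, -0.0]
ft_force: [0.1, 0.8, -2.9]
width: 0.0354
```

```bash
python3 -c "
from h import *
go([.5504,.0409,.145],-11.8)
im=r.camera('top');cv2.imwrite('pics/t3.png',cv2.resize(im[160:250,290:400],None,fx=6,fy=6))
im=r.camera('scene');cv2.imwrite('pics/s3.png',cv2.resize(im[0:200,60:260],None,fx=3,fy=3))
"
```

```text
t 6.375 shift [ -0.942 -13.114  -0.037] turn [-1.000e-03  8.000e-03  2.369e+00] F [ 0.05  0.79 -2.88] w 0.0354 pos [ 0.5742 -0.2869  0.144 ]
```

View pics/s3.png

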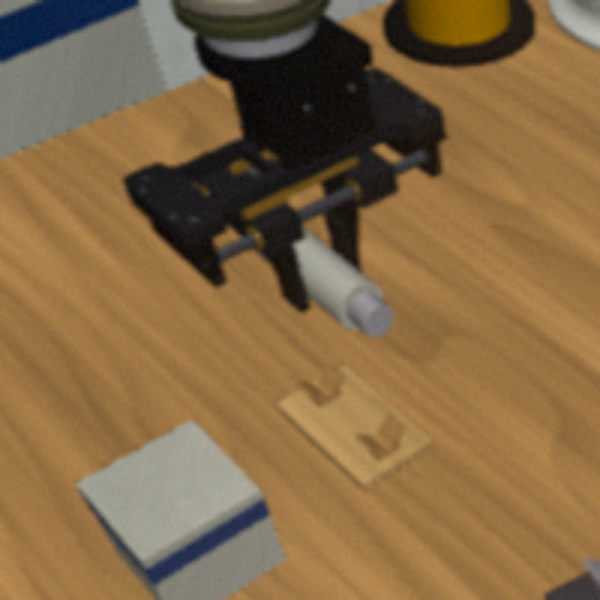

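View pics/t3.png

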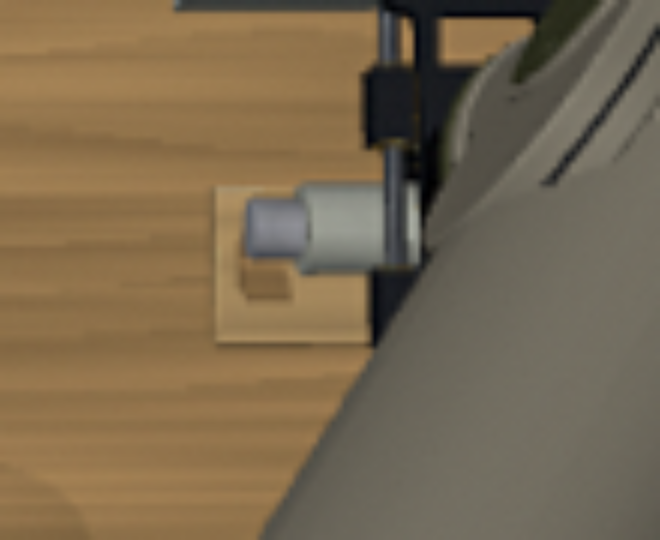

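The post is held level, with the spigot towards +y. Now I carry it above the groove.

Request:
carry_out --commands '[[[255,0,-0.5,0,0,0,0.1],[255,-0.1,-1.5,0,0,0,0.3],[255,-0.2,-2.9,0,0,0,0.5],[255,-0.3,-4.4,0,0,0,0.8],[255,-0.4,-5.9,0,0,0,1.1],[255,-0.5,-7.4,0,0,0,1.4],[255,-0.6,-8.9,0,0,0,1.7],[255,-0.75,-10.4,0,0,0,2.0],[255,-0.85,-11.7,0,0,0,2.2],[255,-0.94,-12.7,0,0,0,2.36],[255,-0.94,-13.1,0,0,0,2.37],[255,-0.94,-13.1,0,0,0,2.37]]]'

```text
time: 7.98
ee_pos: [0.5503, 0.0409, 0.1439]
eef_rot: [0.995, -0.102, -0.0, 0.0]
ft_force: [-0.7, -0.2, -3.4]
width: 0.035
```

```bash
python3 -c "
from h import *
go([.5504,.0409,.060],-11.8)
im=r.camera('top');cv2.imwrite('pics/t4.png',cv2.resize(im[150:260,130:280],None,fx=5,fy=5))
im=r.camera('scene');cv2.imwrite('pics/s4.png',cv2.resize(im[120:320,200:400],None,fx=3,fy=3))
"
```

```text
t 7.975 shift [ 6.000e-03 -2.000e-03  3.357e+00] turn [0.003 0.011 0.012] F [-0.67 -0.22 -3.39] w 0.035 pos [0.5503 0.0409 0.1439]
```

View pics/t4.png

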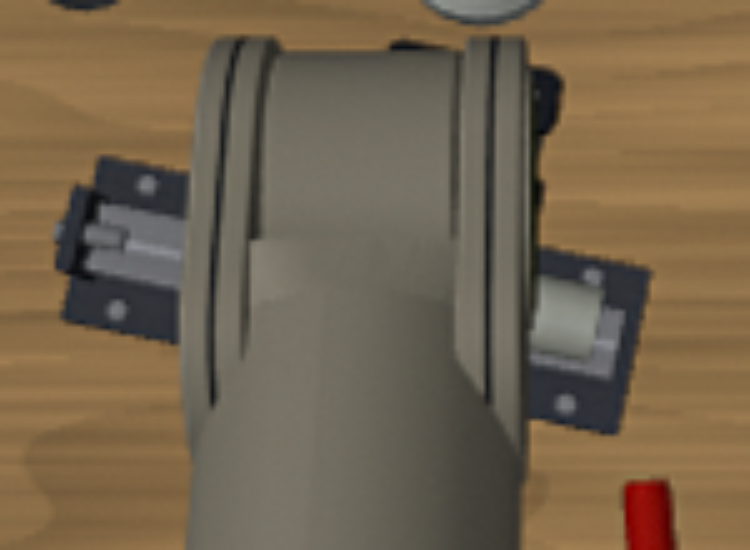

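View pics/s4.png

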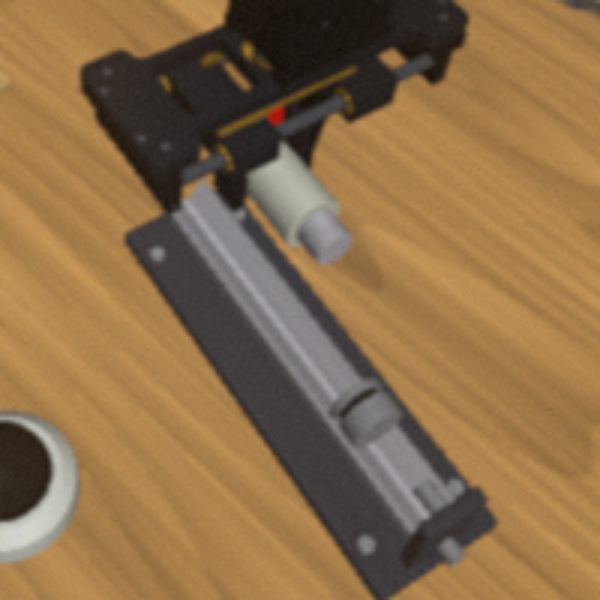

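The post is over the groove and parallel to it, with its tip well short of the stop. I'll lower it in stages.

Request:
carry_out --commands '[[[255,0,0,0.6,0,0,0],[255,0,0,1.4,0,0,0],[255,0,0,2.2,0,0,0],[255,0,0,3.0,0,0,0],[255,0,0,3.5,0,0,0],[255,0,0,3.6,0,0,0],[255,0,0,3.6,0,0,0]]]'

```text
time: 8.95
ee_pos: [0.5507, 0.039, 0.0543]
eef_rot: [0.995, -0.104, -0.0, 0.0]
ft_force: [-0.1, 0.2, -2.9]
width: 0.0358
```

```bash
python3 -c "
from h import *
go([.5504,.0409,.042],-11.8)
im=r.camera('scene');cv2.imwrite('pics/s5.png',cv2.resize(im[150:320,220:380],None,fx=3.5,fy=3.5,interpolation=cv2.INTER_CUBIC))
"
```

```text
t 8.95 shift [-0.026 -0.074  0.492] turn [ 0.007  0.003 -0.021] F [-0.08  0.17 -2.91] w 0.0358 pos [0.5507 0.039  0.0543]
```

View pics/s5.png

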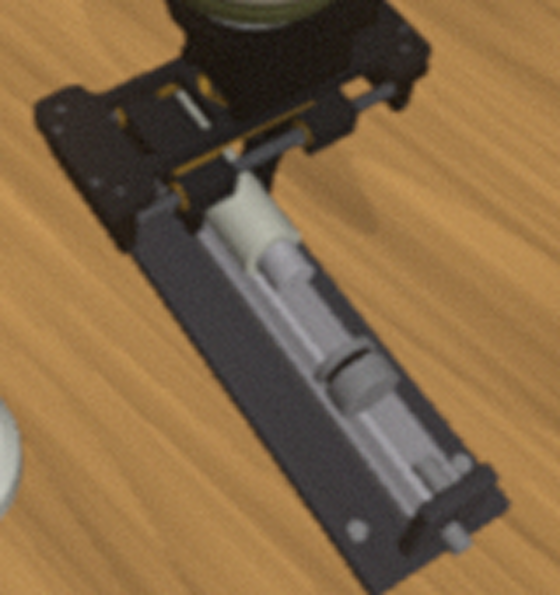

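The post hangs just above the groove and lines up with it. I'll lower gently into contact and watch the forces.

Request:
carry_out --commands '[[[255,0,0,0.1,0,0,0],[255,0,0,0.2,0,0,0],[255,0,0,0.3,0,0,0],[255,0,0,0.4,0,0,0],[255,0,0,0.44,0,0,0],[255,0,0,0.44,0,0,0],[255,0,0,0.44,0,0,0]]]'

```text
time: 9.88
ee_pos: [0.5509, 0.0391, 0.0437]
eef_rot: [0.995, -0.104, 0.0, 0.0]
ft_force: [0.5, 0.2, -2.9]
width: 0.035
```

Request:
carry_out --commands '[[[255,0,0,0.04,0,0,0],[255,0,0,0.08,0,0,0],[255,0,0,0.08,0,0,0],[255,0,0,0.08,0,0,0]]]'

```text
time: 10.38
ee_pos: [0.5508, 0.0391, 0.0416]
eef_rot: [0.995, -0.104, 0.0, 0.0]
ft_force: [0.3, 1.0, -3.5]
width: 0.0354
```

Request:
carry_out --commands '[[[255,0,0,0.03,0,0,0],[255,0,0,0.06,0,0,0],[255,0,0,0.06,0,0,0],[255,0,0,0.06,0,0,0]]]'

```text
time: 10.88
ee_pos: [0.5509, 0.0391, 0.041]
eef_rot: [0.995, -0.104, -0.0, -0.0]
ft_force: [-6.3, -0.1, 10.6]
width: 0.0348
```

The post touches the groove at the expected height (TCP z 41 mm). The force is slightly sideways, so it is resting on one wall first. Releasing lets it settle.

Request:
carry_out --commands '[[[240,0.01,0,-0.02,0,0,0],[120,0,0,-0.02,0,0,0],[0,0,0,-0.02,0,0,0],[0,0,0,-0.02,0,0,0],[0,0,0,-0.02,0,0,0],[0,0,0,-0.02,0,0,0]]]' --grip_force 5

```text
time: 11.62
ee_pos: [0.5509, 0.0391, 0.0415]
eef_rot: [0.995, -0.104, -0.0, -0.0]
ft_force: [-0.1, -0.3, -0.5]
width: 0.0777
```

```bash
python3 -c "
from h import *
u=np.array([.2045,.9789])
c=np.array([.5627,.0996])
p=c+u*(-.17)
go([.5509,.0391,.14],-11.8)
go([p[0],p[1],.14],-11.8)
im=r.camera('scene');cv2.imwrite('pics/s6.png',cv2.resize(im[150:320,220:380],None,fx=3.5,fy=3.5,interpolation=cv2.INTER_CUBIC))
"
```

```text
t 11.625 shift [-1.00e-03 -1.00e-03 -3.94e+00] turn [-0.005  0.001 -0.021] F [-0.13 -0.26 -0.48] w 0.0777 pos [0.5509 0.0391 0.0415]
t 11.625 shift [-0.026  4.334 -3.941] turn [-0.005  0.001 -0.021] F [-0.13 -0.26 -0.48] w 0.0777 pos [0.5509 0.0391 0.0415]
```

View pics/s6.png

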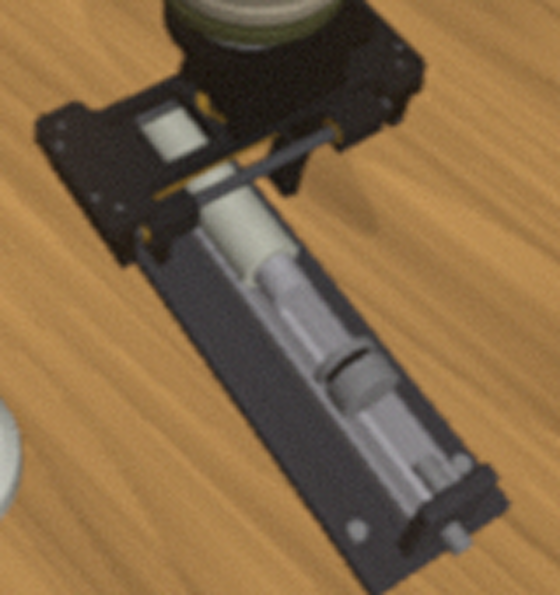

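The post rests in the groove with both fingers clear. Next I rise, move back past the open end and shut the fingers.

Request:
carry_out --commands '[[[0,0,0,-0.4,0,0,0],[0,0,0,-1.2,0,0,0],[0,0,0,-2.2,0,0,0],[0,0,0,-3.0,0,0,0],[0,0,0.6,-3.2,0,0,0],[0,0,1.6,-3.2,0,0,0],[120,0,2.6,-3.2,0,0,0],[255,0,3.6,-3.2,0,0,0],[255,-0.03,4.2,-3.2,0,0,0],[255,-0.03,4.33,-3.2,0,0,0],[255,-0.03,4.33,-3.2,0,0,0],[255,-0.03,4.33,-3.2,0,0,0]]]' --grip_force 30

```text
time: 13.18
ee_pos: [0.5281, -0.0657, 0.1214]
eef_rot: [0.995, -0.103, -0.0, -0.0]
ft_force: [0.4, -0.4, 0.7]
width: 0.035
```

```bash
python3 -c "
from h import *
u=np.array([.2045,.9789])
c=np.array([.5627,.0996])
p=c+u*(-.165)
go([p[0],p[1],.05],-11.8)
im=r.camera('top');cv2.imwrite('pics/t7.png',cv2.resize(im[160:250,130:280],None,fx=5,fy=5,interpolation=cv2.INTER_CUBIC))
im=r.camera('scene');cv2.imwrite('pics/s7.png',cv2.resize(im[130:320,220:380],None,fx=3.1,fy=3.1,interpolation=cv2.INTER_CUBIC))
"
```

```text
t 13.175 shift [ 0.005 -0.156  2.855] turn [-0.006  0.002 -0.004] F [ 0.44 -0.37  0.72] w 0.035 pos [ 0.5281 -0.0657  0.1214]
```

View pics/t7.png

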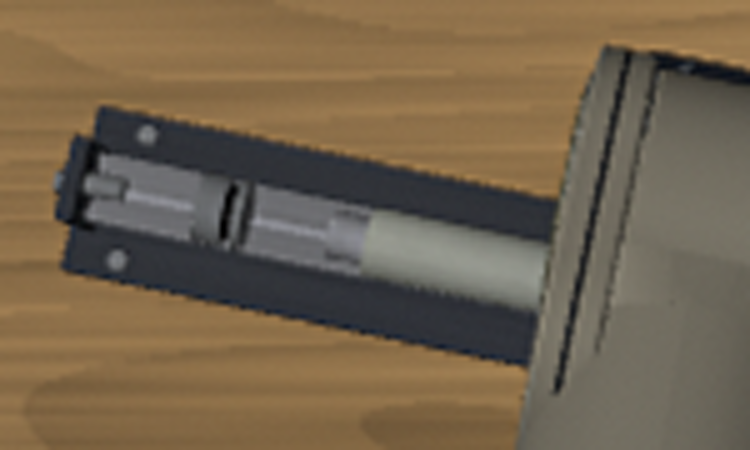

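View pics/s7.png

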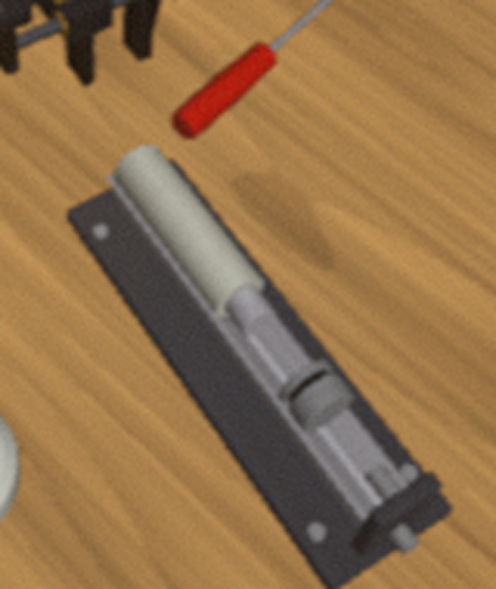

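The post lies seated in the groove, with its tip about 20 mm short of the disc. I close fully and go down behind the rear face.

Request:
carry_out --commands '[[[255,0,0,0.5,0,0,0],[255,0,0,1.2,0,0,0],[255,0,0,2.0,0,0,0],[255,0,0,2.6,0,0,0],[255,0,0,2.8,0,0,0],[255,0,0,2.8,0,0,0],[255,0,0,2.8,0,0,0],[255,0,0,2.8,0,0,0]]]'

```text
time: 14.28
ee_pos: [0.5284, -0.0659, 0.0519]
eef_rot: [0.995, -0.103, 0.0, -0.0]
ft_force: [-0.3, 0.3, 0.2]
width: 0.0005
```

```bash
python3 -c "
from h import *
def g(p):return (np.array(p)+.5)/5-.5+np.array([130,160])
u=np.array([.2045,.9789]);c=np.array([.5627,.0996])
a=lambda p,z: ((ray('top',g([p]),z)[0][:2]-c)@u).round(4)
print('tip',a((330,232),.0555),'face',a((252,213),.0735),'back',a((195,205),.0735),'stub',a((125,190),.0555),'shoulder',a((368,243),.0735))
p=c+u*(-.14)
go([p[0],p[1],.051],-11.8)
im=r.camera('scene');cv2.imwrite('pics/s8.png',cv2.resize(im[130:320,220:380],None,fx=3.1,fy=3.1,interpolation=cv2.INTER_CUBIC))
"
```

```text
tip 0.0096 face 0.0474 back 0.0761 stub 0.1162 shoulder -0.0126
t 14.275 shift [-0.01  -1.161  0.037] turn [-0.009 -0.008 -0.007] F [-0.28  0.34  0.17] w 0.0005 pos [ 0.5284 -0.0659  0.0519]
```

View pics/s8.png

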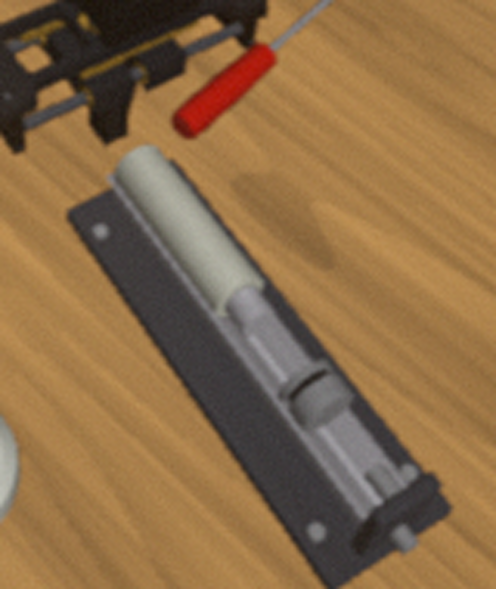

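Request:
carry_out --commands '[[[255,0,-0.2,0,0,0,0],[255,0,-0.5,0,0,0,0],[255,0,-0.8,0,0,0,0],[255,0,-1.0,0,0,0,0],[255,0,-1.1,0,0,0,0],[255,0,-1.2,0,0,0,0],[255,-0.01,-1.3,0,0,0,0],[255,-0.01,-1.4,0,0,0,0]]]'

```text
time: 15.32
ee_pos: [0.5354, -0.0315, 0.0519]
eef_rot: [0.995, -0.103, 0.0, -0.0]
ft_force: [0.7, -1.9, 0.1]
width: 0.0004
```

Request:
carry_out --commands '[[[255,0,-0.1,0,0,0,0],[255,0,-0.2,0,0,0,0],[255,0,-0.3,0,0,0,0],[255,0,-0.4,0,0,0,0],[255,0,-0.5,0,0,0,0]]]'

```text
time: 15.95
ee_pos: [0.538, -0.0192, 0.0519]
eef_rot: [0.995, -0.103, 0.0, -0.0]
ft_force: [0.5, -1.5, -0.1]
width: 0.0006
```

Request:
carry_out --commands '[[[255,0,-0.1,0,0,0,0],[255,0,-0.2,0,0,0,0],[255,0,-0.3,0,0,0,0]]]'

```text
time: 16.32
ee_pos: [0.5396, -0.0117, 0.0519]
eef_rot: [0.995, -0.103, 0.0, -0.0]
ft_force: [-0.0, -2.7, -0.2]
width: 0.0006
```

```bash
python3 -c "
from h import *
u=np.array([.2045,.9789]);c=np.array([.5627,.0996])
s=r.read_state();print(s['ft_force'],s['torque'],(s['ee_pos'][:2]-c)@u,(s['ee_pos'][:2]-c)@[-u[1],u[0]],s['ee_pos'])
im=r.camera('scene');cv2.imwrite('pics/s9.png',cv2.resize(im[130:320,220:380],None,fx=3.1,fy=3.1,interpolation=cv2.INTER_CUBIC))
"
```

```text
[-0.02053568 -2.67477781 -0.18327208] [-0.56342008 -0.00370153  0.01226754] -0.11365687581165584 -0.00012457669665267074 [ 0.53958063 -0.01167691  0.05193497]
```

View pics/s9.png

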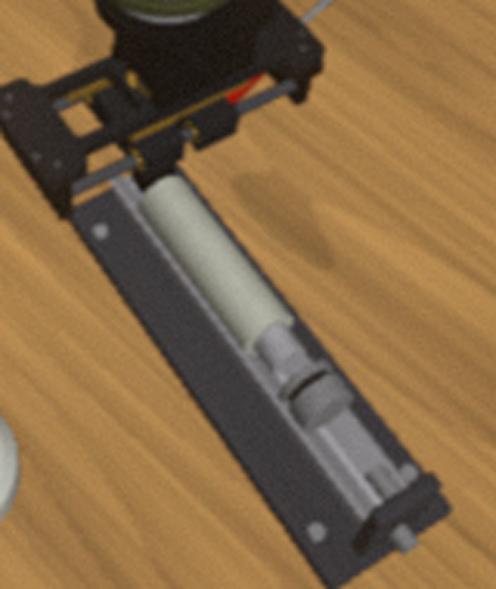

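Request:
carry_out --commands '[[[255,0,-0.1,0,0,0,0],[255,0,-0.2,0,0,0,0],[255,0,-0.3,0,0,0,0],[255,0,-0.4,0,0,0,0],[255,0,-0.5,0,0,0,0],[255,0,-0.6,0,0,0,0],[255,0,-0.7,0,0,0,0]]]'

```text
time: 17.25
ee_pos: [0.543, 0.0044, 0.0519]
eef_rot: [0.995, -0.104, 0.0, 0.0]
ft_force: [-0.5, -8.0, 1.1]
width: 0.0002
```

Request:
carry_out --commands '[[[255,0,-0.1,0,0,0,0],[255,0,-0.2,0,0,0,0],[255,0,-0.3,0,0,0,0],[255,0,-0.4,0,0,0,0]]]'

```text
time: 17.75
ee_pos: [0.5447, 0.0122, 0.0519]
eef_rot: [0.995, -0.104, 0.0, 0.002]
ft_force: [-2.2, -9.9, 1.6]
width: 0.0004
```

Request:
carry_out --commands '[[[255,0,-0.08,0,0,0,0],[255,0,-0.16,0,0,0,0],[255,0,-0.24,0,0,0,0],[255,0,-0.32,0,0,0,0],[255,0,-0.4,0,0,0,0]]]'

```text
time: 18.38
ee_pos: [0.5462, 0.0194, 0.0519]
eef_rot: [0.994, -0.106, -0.0, 0.003]
ft_force: [-2.8, -11.3, 4.5]
width: 0.0005
```

```bash
cat > st.py <<'E'
from h import *
u=np.array([.2045,.9789]);c=np.array([.5627,.0996])
s=r.read_state();print('F',s['ft_force'].round(2),'Fax',(s['ft_force'][:2]@u).round(2),'x',((s['ee_pos'][:2]-c)@u*1e3).round(2),'lat',((s['ee_pos'][:2]-c)@[-u[1],u[0]]*1e3).round(2),s['ee_pos'][2].round(4),s['time'])
E
python3 st.py; python3 -c "
from h import *
im=r.camera('scene');cv2.imwrite('pics/s10.png',cv2.resize(im[130:320,220:380],None,fx=3.1,fy=3.1,interpolation=cv2.INTER_CUBIC))
"
```

```text
F [ -2.84 -11.34   4.53] Fax -11.68 x -81.92 lat -0.25 0.0519 18.375
```

View pics/s10.png

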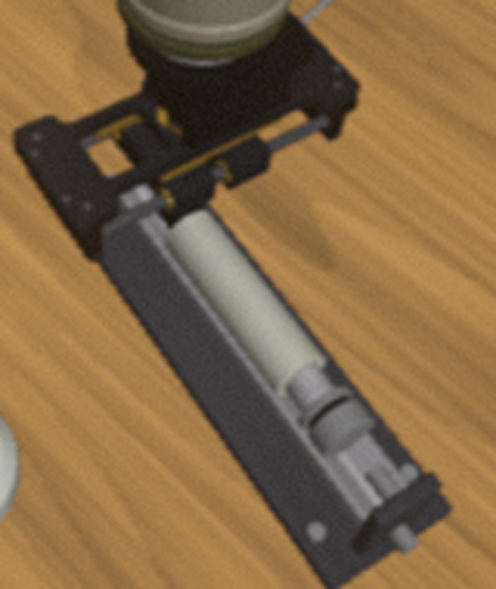

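The tip now drives the disc: the axial force rose from 2 N to about 12 N. Part of that comes with a downward bias (Fz 4.5 N), so I ease up slightly while moving on.

Request:
carry_out --commands '[[[255,0,-0.08,-0.02,0,0,0],[255,0,-0.16,-0.03,0,0,0],[255,0,-0.24,-0.03,0,0,0],[255,0,-0.32,-0.03,0,0,0]]]'

```text
time: 18.92
ee_pos: [0.5477, 0.0276, 0.0524]
eef_rot: [0.994, -0.105, -0.001, 0.003]
ft_force: [-0.4, -3.4, -1.5]
width: 0.0009
```

```bash
python3 st.py; python3 -c "
from bench import r
s=r.read_state();print(s['eef_rot'],s['torque'])"
```

```text
F [-0.36 -3.39 -1.52] Fax -3.39 x -73.55 lat -0.03 0.0524 18.925
[ 9.94426095e-01 -1.05394028e-01 -6.04507881e-04  2.91117976e-03] [-0.97799102  0.22740432  0.00671948]
```

Request:
carry_out --commands '[[[255,0,-0.05,0,0,0,0],[255,0,-0.1,0,0,0,0],[255,0,-0.15,0,0,0,0],[255,0,-0.2,0,0,0,0]]]'

```text
time: 19.42
ee_pos: [0.5488, 0.0326, 0.0524]
eef_rot: [0.994, -0.105, -0.001, 0.003]
ft_force: [-0.7, -4.2, -1.3]
width: 0.0006
```

```bash
python3 st.py; python3 -c "
from h import *
go([.55,.03,.052],-11.8)
im=r.camera('scene');cv2.imwrite('pics/s11.png',cv2.resize(im[130:320,220:380],None,fx=3.1,fy=3.1,interpolation=cv2.INTER_CUBIC))
"
```

```text
F [-0.66 -4.23 -1.31] Fax -4.27 x -68.42 lat -0.07 0.0524 19.425
t 19.425 shift [0.07  0.092 0.015] turn [ 0.068  0.006 -0.059] F [-0.66 -4.23 -1.31] w 0.0006 pos [0.5488 0.0326 0.0524]
```

View pics/s11.png

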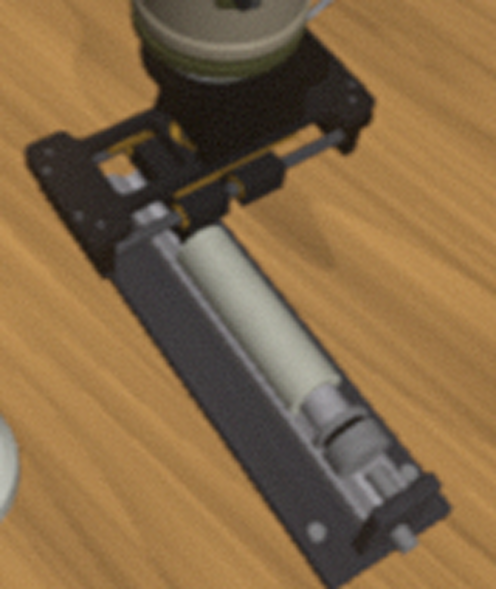

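Request:
carry_out --commands '[[[255,0,-0.05,0,0,0,0],[255,0,-0.1,0,0,0,0],[255,0,-0.15,0,0,0,0],[255,0,-0.2,0,0,0,0]]]'

```text
time: 19.98
ee_pos: [0.5499, 0.0378, 0.0523]
eef_rot: [0.994, -0.105, -0.001, 0.003]
ft_force: [-0.6, -3.3, -2.2]
width: 0.0007
```

Request:
carry_out --commands '[[[255,0,-0.04,0,0,0,0],[255,0,-0.08,0,0,0,0],[255,0,-0.12,0,0,0,0]]]'

```text
time: 20.35
ee_pos: [0.5505, 0.0407, 0.0523]
eef_rot: [0.994, -0.105, -0.001, 0.003]
ft_force: [-1.1, -6.5, -0.9]
width: 0.0005
```

```bash
python3 st.py
```

```text
F [-1.09 -6.49 -0.87] Fax -6.57 x -60.18 lat -0.08 0.0523 20.35
```

Request:
carry_out --commands '[[[255,0,-0.03,0,0,0,0],[255,0,-0.06,0,0,0,0]]]'

```text
time: 20.6
ee_pos: [0.5506, 0.0409, 0.0522]
eef_rot: [0.994, -0.106, -0.001, 0.004]
ft_force: [-2.0, -9.5, -1.2]
width: 0.0003
```

Request:
carry_out --commands '[[[255,0,-0.03,0,0,0,0],[255,0,-0.06,0,0,0,0]]]'

```text
time: 20.85
ee_pos: [0.5506, 0.0409, 0.0521]
eef_rot: [0.994, -0.106, -0.001, 0.005]
ft_force: [-1.2, -10.5, 0.3]
width: 0.0009
```

```bash
python3 st.py;  python3 -c "
from h import *
im=r.camera('scene');cv2.imwrite('pics/s12.png',cv2.resize(im[190:320,270:380],None,fx=4.5,fy=4.5,interpolation=cv2.INTER_CUBIC))
"
```

```text
F [ -1.2  -10.54   0.31] Fax -10.56 x -59.98 lat -0.17 0.0521 20.85
```

View pics/s12.png

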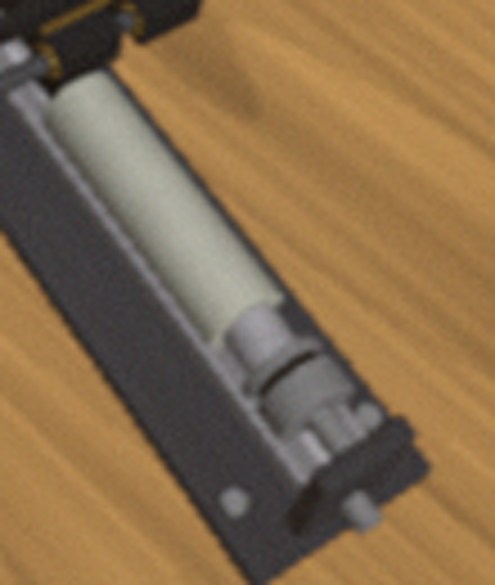

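The disc has stopped at the end screw: x is stuck at -60.0 mm, so the face is at about 89.5 mm, and it appears to touch the stub near (330,420). The force answers at about 7 N/mm, so I raise it in a held press.

Request:
carry_out --commands '[[[255,0,-0.06,0,0,0,0],[255,0,-0.07,0,0,0,0],[255,0,-0.075,0,0,0,0]]]'

```text
time: 21.28
ee_pos: [0.5506, 0.0408, 0.0521]
eef_rot: [0.994, -0.107, -0.001, 0.006]
ft_force: [-2.1, -9.3, 1.0]
width: 0.0003
```

```bash
python3 st.py;python3 st.py
```

```text
F [-2.14 -9.34  1.01] Fax -9.58 x -60.02 lat -0.23 0.0521 21.275
F [-2.14 -9.34  1.01] Fax -9.58 x -60.02 lat -0.23 0.0521 21.275
```

```bash
python3 -c "
from h import *
go([.5506,.0408,.052],-11.8)"
```

```text
t 21.275 shift [-0.002  0.     0.002] turn [ 0.13   0.016 -0.096] F [-2.14 -9.34  1.01] w 0.0003 pos [0.5506 0.0408 0.0521]
```

Request:
carry_out --commands '[[[255,0,-0.07,0,0.05,0,-0.04],[255,0,-0.08,0,0.1,0,-0.08],[255,0,-0.085,0,0.13,0,-0.1],[255,0,-0.085,0,0.13,0,-0.1]]]'

```text
time: 21.78
ee_pos: [0.5507, 0.0409, 0.0519]
eef_rot: [0.995, -0.104, -0.001, 0.001]
ft_force: [-2.7, -9.5, -0.3]
width: 0.0004
```

```bash
python3 st.py;python3 -c "
from h import *
go([.5506,.0408,.052],-11.8)"
```

```text
F [-2.68 -9.53 -0.26] Fax -9.88 x -59.92 lat -0.3 0.0519 21.775
t 21.775 shift [-0.005  0.004 -0.003] turn [ 0.023  0.019 -0.017] F [-2.68 -9.53 -0.26] w 0.0004 pos [0.5507 0.0409 0.0519]
```

Request:
carry_out --commands '[[[255,0,-0.08,0,0.02,0,-0.01],[255,0,-0.1,0,0.02,0,-0.01],[255,0,-0.115,0,0.02,0,-0.01],[255,0,-0.115,0,0.02,0,-0.01]]]'

```text
time: 22.28
ee_pos: [0.5508, 0.0409, 0.0519]
eef_rot: [0.995, -0.104, -0.001, 0.001]
ft_force: [-4.0, -13.4, 2.3]
width: 0.0006
```

```bash
python3 st.py;python3 -c "
from h import *
go([.5506,.0408,.052],-11.8)"
```

```text
F [ -3.97 -13.44   2.33] Fax -13.97 x -59.88 lat -0.34 0.0519 22.275
t 22.275 shift [-0.006  0.006 -0.004] turn [ 0.036  0.026 -0.032] F [ -3.97 -13.44   2.33] w 0.0006 pos [0.5508 0.0409 0.0519]
```

The calibration is 4.8 N/mm. Allowing about 2 N for friction, I hold for roughly 1.25 s at about 15.5 N at the wrist.

Request:
carry_out --commands '[[[255,0,-0.115,0,0.03,0,-0.02],[255,0,-0.125,0,0.03,0,-0.02],[255,0,-0.125,0,0.03,0,-0.02],[255,0,-0.125,0,0.03,0,-0.02],[255,0,-0.125,0,0.03,0,-0.02],[255,0,-0.125,0,0.03,0,-0.02]]]'

```text
time: 23.02
ee_pos: [0.5508, 0.0409, 0.0519]
eef_rot: [0.995, -0.105, -0.002, 0.002]
ft_force: [-5.3, -13.4, 3.6]
width: 0.0005
```

```bash
python3 st.py
```

```text
F [ -5.34 -13.37   3.65] Fax -14.18 x -59.88 lat -0.31 0.0519 23.025
```

Request:
carry_out --commands '[[[255,0,-0.125,-0.01,0.03,0,-0.03],[255,0,-0.14,-0.01,0.04,0,-0.03],[255,0,-0.14,-0.01,0.04,0,-0.03],[255,0,-0.14,-0.01,0.04,0,-0.03],[255,0,-0.14,-0.01,0.04,0,-0.03],[255,0,-0.14,-0.01,0.04,0,-0.03],[255,0,-0.14,-0.01,0.04,0,-0.03],[255,0,-0.14,-0.01,0.04,0,-0.03],[255,0,-0.14,-0.01,0.04,0,-0.03],[255,0,-0.14,-0.01,0.04,0,-0.03],[255,0,-0.14,-0.01,0.04,0,-0.03],[255,0,-0.14,-0.01,0.04,0,-0.03]]]'

```text
time: 24.52
ee_pos: [0.5508, 0.0412, 0.0519]
eef_rot: [0.995, -0.104, -0.002, 0.002]
ft_force: [-3.9, -12.9, 0.6]
width: 0.0007
```

```bash
python3 st.py; python3 -c "
from h import *
im=r.camera('scene');cv2.imwrite('pics/s13.png',cv2.resize(im[190:320,270:380],None,fx=4.5,fy=4.5,interpolation=cv2.INTER_CUBIC))
im=r.camera('top');cv2.imwrite('pics/t13.png',cv2.resize(im[160:250,130:280],None,fx=5,fy=5,interpolation=cv2.INTER_CUBIC))
"
```

```text
F [ -3.95 -12.85   0.56] Fax -13.39 x -59.64 lat -0.29 0.0519 24.525
```

View pics/s13.png

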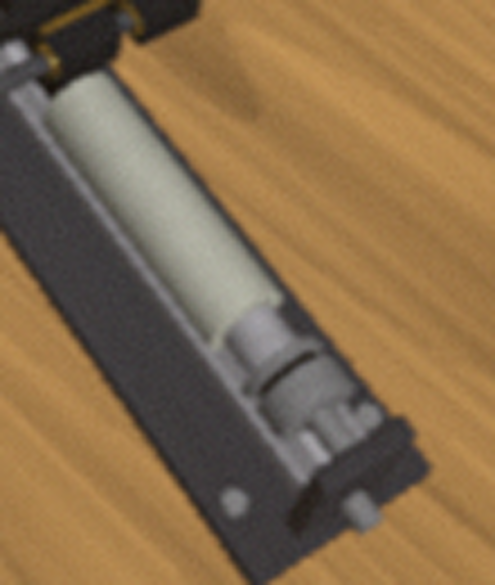

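View pics/t13.png

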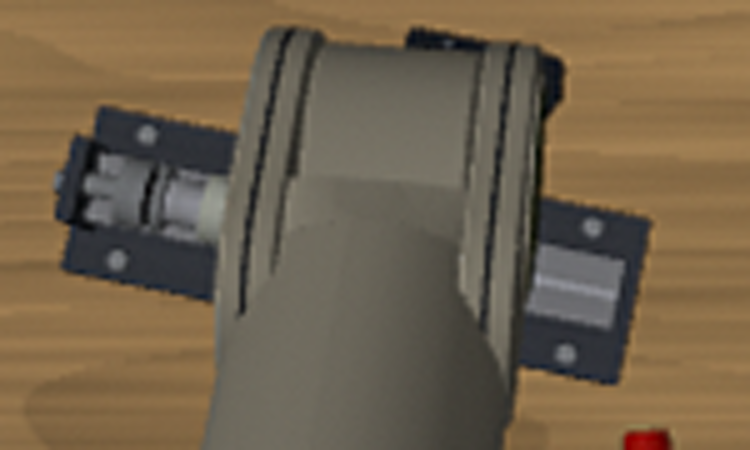

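The top view shows the disc's back against the stub at about (115,215). The reading is 13.4 N with almost no Fz, so about 11.5 N reaches the stop. One more hold, slightly higher, gives margin.

Request:
carry_out --commands '[[[255,0,-0.14,0,0.04,0,-0.03],[255,0,-0.15,0,0.04,0,-0.03],[255,0,-0.155,0,0.04,0,-0.03],[255,0,-0.155,0,0.04,0,-0.03]]]'

```text
time: 25.12
ee_pos: [0.5508, 0.0412, 0.0519]
eef_rot: [0.995, -0.105, -0.003, 0.002]
ft_force: [-4.9, -14.9, 4.4]
width: 0.0004
```

```bash
python3 st.py
```

```text
F [ -4.87 -14.95   4.4 ] Fax -15.63 x -59.64 lat -0.31 0.0519 25.125
```

Request:
carry_out --commands '[[[255,0,-0.15,0,0.04,0,-0.03],[255,0,-0.155,0,0.04,0,-0.03],[255,0,-0.155,0,0.04,0,-0.03],[255,0,-0.155,0,0.04,0,-0.03],[255,0,-0.155,0,0.04,0,-0.03],[255,0,-0.155,0,0.04,0,-0.03],[255,0,-0.155,0,0.04,0,-0.03],[255,0,-0.155,0,0.04,0,-0.03],[255,0,-0.155,0,0.04,0,-0.03],[255,0,-0.155,0,0.04,0,-0.03],[255,0,-0.155,0,0.04,0,-0.03]]]'

```text
time: 26.5
ee_pos: [0.5508, 0.0412, 0.0519]
eef_rot: [0.994, -0.105, -0.003, 0.002]
ft_force: [-4.6, -16.0, 4.5]
width: 0.0006
```

```bash
python3 st.py
```

```text
F [ -4.58 -16.04   4.49] Fax -16.64 x -59.62 lat -0.32 0.0519 26.5
```

The press is done: 15.6 to 16.6 N at the wrist, about 13 N on the stop after friction. Now I back away slowly, then rise.

Request:
carry_out --commands '[[[255,0,-0.08,0,0,0,0],[255,0,0,0,0,0,0],[255,0,0.1,0,0,0,0],[255,0,0.3,0,0,0,0],[255,0,0.6,0,0,0,0],[255,0,1.0,0,0,0,0],[255,0,1.5,-0.3,0,0,0],[255,0,2.0,-1.0,0,0,0],[255,0,3.0,-2.0,0,0,0],[255,0,4.5,-3.0,0,0,0],[255,0,6.0,-4.0,0,0,0],[255,0,7.5,-5.0,0,0,0]]]'

```text
time: 28.0
ee_pos: [0.512, -0.1438, 0.1799]
eef_rot: [0.994, -0.105, -0.002, 0.002]
ft_force: [-0.7, -0.5, 0.2]
width: 0.0004
```

Request:
carry_out --commands '[[[255,0,1,-0.5,0,0,0],[255,0,2,-0.5,0,0,0],[255,0,2.5,-0.5,0,0,0],[255,0,2.5,-0.5,0,0,0]]]'

```text
time: 28.5
ee_pos: [0.4986, -0.2056, 0.193]
eef_rot: [0.994, -0.106, -0.002, 0.002]
ft_force: [0.8, 0.1, -0.3]
width: 0.0001
```

```bash
python3 st.py; python3 -c "
from h import *
im=r.camera('scene');cv2.imwrite('pics/s14.png',im)
im=r.camera('top');cv2.imwrite('pics/t14.png',cv2.resize(im[160:250,130:280],None,fx=5,fy=5,interpolation=cv2.INTER_CUBIC))
"
```

```text
F [ 0.82  0.11 -0.28] Fax 0.28 x -311.88 lat 0.31 0.193 28.5
```

View pics/s14.png

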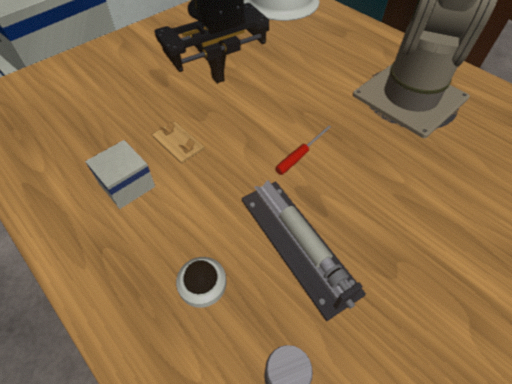

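View pics/t14.png

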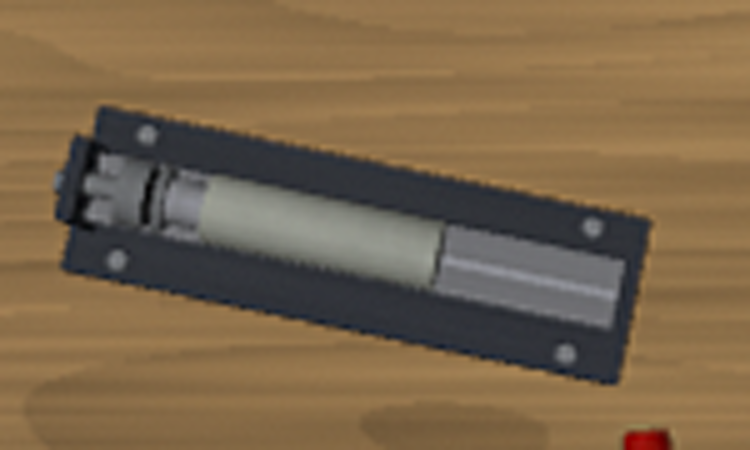

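The post lies straight in the groove, with the spigot (about 185,205) against the disc and the disc (about 125,192) against the end screw. The other things haven't moved. I'm handing in the job.

```bash
python3 -c "
from bench import r
print(r.close_job())"
```

```text
the job is handed in; nothing more can be done
None
```

The post is in the V-groove, spigot against the sliding stop, and the stop is at the end of its travel. I lifted it from the cradle, laid it in the groove and released it. Then I pushed its rear face with the closed fingers, so the post alone drove the stop.

- **End of travel:** the tool stalled with the stop's face at about 89.5 mm, and the pictures show the disc against the end screw.
- **Press:** the last hold lasted over a second at 15.6 to 16.6 N at the wrist. Allowing 2 to 4 N for the post's friction, that is about 13 N on the stop. Before it I pressed more lightly several times, at 9.6 to 14 N at the wrist. The force on the stop is inferred, not measured.
- **Last checks:** after backing away the wrist force was near zero, the post was still against the stop, and the other things had not visibly moved. The job was handed in at about 28.6 s.
- **What disagreed:** partway along the groove the push force rose briefly to about 12 N, because the fingers were also pressing the post down. It fell to 3 to 4 N once I eased the tool up. During the press the tool tilted by up to about 0.7°, and I corrected that.

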